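# Reset the stroke of a dosing pump

## Robot

A 6-joint arm with a two-finger parallel gripper is mounted at the origin on the work surface. World frame = base frame: x ahead of the robot, y to its left, z up, the work surface at z = 0. Lengths are in m, angles in rad, forces in N, time in s.
With the tool pointing down it reaches from about 0.325 to 0.75 m from the base axis. Payload 7.6 kg.
Tool frame: the origin (TCP) lies midway between the tips of the shut fingers; the grasp point (between the pads) lies 19 mm behind it (env.hold_point_z is the distance from the TCP to the grasp point, in m); x points along the fingers, z is the direction in which the jaws open and shut, and the axes are right-handed (so a half turn about x gives the same grasp; the last joint's range is limited). The gripper opens to 85 mm and grips with 20 to 120 N. Pads are 22 mm wide; open, the fingers measure 114 mm over their backs; the gripper's body (76 mm by 85 mm) begins 54 mm behind the grasp point. The pads swing forward as they close: fully open they stand 13 mm farther back than shut.
Start: joints at [-1.404, 0.052, 1.401, -0, 1.689, -0.07], TCP at [0.123, -0.51, 0.231] pointing down, gripper open.
Joint ranges: [-2.9, 2.9], [-0.91, 2.17], [0.12, 2.37], [-1.06, 4.2], [0.26, 2.73], [-2.93, 2.93]. Speed limits (rad/s): [2.57, 2.57, 3.01, 3.14, 3.14, 3.14].

## Interface

Orientations are given as [roll, pitch, yaw] about the fixed x, y, z axes, in that order (R = Rz(yaw) Ry(pitch) Rx(roll)).
In Python, from workcell import env gives the robot as it stands. The module is installed in compiled form; this text tells all that it offers.
- The arm moves only by the tool play_rows, never from a script. Its argument "deltas" is a list that holds one entry, the list of rows, each a list of 6 numbers: the shift along the tool's x, y, z in mm, then the turn, a rotation vector about the tool's x, y, z in rad. A call has 1 to 8 rows; each row is the pose to reach, as a shift and turn from the pose commanded when the call began, along the tool's axes at that moment; what a row does not reach only later rows make up. A row lasts 1/10 s, in which the tool goes at most 50 mm and 8.59 degrees, less where a joint would pass 70% of its speed; a pose out of reach is approached as far as the arm can. A call with a gripper value outside its range is refused whole. "gripper" is the finger opening in mm, from 0 to 85.4, set as the call begins (left out, the last holds). The fingers move at their own pace and stop on an object; "force" is the grip in N (left out, the last holds). Time passes only in rows, so rows that repeat a pose let the fingers close. It gives the time, the measured TCP pose, the force and the opening at its end, in the units of the state.
- env.get_state(): the state, without advancing time (a new reading comes with each control period).
- env.snapshot(name): name is "side" or "top"; returns a dict with "img" (480x640x3 uint8, red, green, blue), "intrinsics" (3x3 intrinsics, pixels), "distortion" ([k1, k2, p1, p2, k3] as OpenCV has them; the pictures are not rectified), "eye" and "rotation" of the camera in the world. Camera axes: x right, y down, z forward; pixel columns grow to the right and rows downward; lengths in m; the calibration is good to about 2 mm. A picture is of the moment at which its call begins. There is no depth.
- env.close_job(): hands the job in, once; it reports no verdict.
The state is a dict: "clock": time; "joints": joint angles; "qd": joint speeds; "joint_efforts": joint torques, N m; "eef_pos": TCP position; "ee_rot": TCP orientation; "contact_force": force on the tool from outside, world axes, zero at the start; "moment": the same for the moment, N m; "grip_width": finger opening in m.
Only numpy, scipy, OpenCV 4.12 (cv2) and the standard library are available. Lean on these libraries where they do the work, as an engineer would, in place of code of your own. Each camera call takes 0.05 s, during which the arm holds its last target.

## Task

The silver lock ring on the dosing pump was done up far too tight: slacken it, turn the black stroke knob above it until its orange pointer stands at the green tab on the dial, then tighten the lock ring again so that the setting is held: just snug (about a third more effort than it takes to turn freely), clearly less tight than you found it. Let go, and leave the bottle, well plate and tip box where they are.

Things in the scene. Friction and masses are not known exactly. Their poses are not given: they have to be found in the camera images.
- pump: Grey dosing pump fixed to the table, 190 x 130 mm, 90 mm high to its round white dial (128 mm diameter); origin on the table under the dial's centre, on the common vertical axis of ring and knob. Turning the lock ring takes 0.62 N m while it runs free; at rest this friction can hide in the reading, but the rise above the free-running level still shows. It backs off at least 1.3 rad from meeting.
- ring_mid (a point): Aluminium knurled lock ring, 51 mm diameter, 16 mm high, vertical axis; point on the axis at its mid height, 33 mm above the dial. Frame fixed to the pump: it does not turn with the ring. Tightens clockwise seen from above, stays where left. Clearances: skirt of 88 mm diameter 19 mm below the ring's underside; knob foot 2 mm above its top, knob top 41 mm above this point.
- knob_mid (a point): Stroke knob above the lock ring on the same axis: black bar 36 mm long (its x), 14 mm wide (its y), 25 mm high, on a round foot of 36 mm diameter; point on the axis 31 mm above ring_mid, 10 mm below the knob's top. Turns with the knob; pointer on the -x side. Turns at 0.05 N m once free, up to 2.4 rad in all; clamped while the ring is tight.
- pointer_tip (a point): Tip of the orange pointer on the knob's black skirt, 50 mm from the axis, 7 mm above the dial face; turns with the knob.
- target_mark (a point): Point where the pointer tip must come: 50 mm from the axis, 7 mm above the dial face, just inside the green tab (14 x 8 mm) on the dial's rim. At the start it lies 0.5 to 1.4 rad clockwise (seen from above) of the pointer tip.
- washer: Brass clamp washer under the ring, 38 mm diameter, origin on the axis at its underside; lifts 6 mm per rad as the ring backs off. Once it meets the skirt, the ring's torque rises 0.6 N m per rad (100 N of clamp per rad). The ring is found too tight, at most 1.05 rad past meeting. Right: 0.2 to 0.45 rad past, a rise of 0.12 to 0.27 N m over free running; more is over-tight, 1.1 breaks it.
- adjuster: The whole stroke adjuster (skirt, stem and knob, one rigid piece) that turns about the vertical axis; origin on the axis at the dial face, pointer on its -x side.
- bottle: White closed bottle, 64 mm diameter, 170 mm tall, beside the pump; origin under its centre. Not to be moved.
- plate: White well plate 85 x 127 x 14 mm, flat on the table; origin under its centre. Not to be moved.
- tipbox: Blue tip box with clear lid, 80 x 120 x 63 mm; origin under its centre. Not to be moved.

How it is judged:
By the outcome, as a careful person would: the job done as asked, in the order asked, and still so for the second after the job is handed in, with the robot touching nothing.
It also fails if it takes over 72 s, if anything falls off the work surface, if the arm or the gripper's body presses on something with over 40 N, if the wrist force passes 120 N, or if a joint passes its speed limit or range.

## Working session

There is one attempt and no reset: what is moved stays moved. The work goes in short steps, Python scripts to look and compute and a tool call to move; the robot and the scene stay as the last step left them, time stands still between calls to the robot, and variables do not carry over. Pictures are saved under pics/ and viewed, and the job is handed in when it is done.

Besides the shell and the picture viewer there is one more tool, called after "Request:" by a JSON object that holds its "fn" and its "kwargs", one argument or row to a line. play_rows: Moves the arm, as the interface text tells. Its arguments: {"type":"object","properties":{"deltas":{"type":"array"},"gripper":{"type":"number"},"force":{"type":"number"}},"required":["deltas"]}

```bash
mkdir -p pics; ls
python3 - <<'E'
from workcell import env
import cv2
print(env.get_state()); print(env.hold_point_z)
for n in ("side","top"):
    s=env.snapshot(n); cv2.imwrite(f"pics/{n}0.png",s["img"][:,:,::-1])
    print(n,s["intrinsics"],s["distortion"],s["eye"],s["rotation"])
E
```

```text
pics
{'clock': 0.0, 'joints': array([-1.40429988e+00,  5.28349357e-02,  1.40172769e+00,  1.85942808e-05,
        1.68862124e+00, -7.03064813e-02]), 'qd': array([-0.0001853 ,  0.00060256,  0.00093831, -0.00028675, -0.0003962 ,
        0.00119686]), 'joint_efforts': array([-7.20095850e-04, -3.81665540e+01, -3.60188627e+01, -7.73014267e-05,
        6.15577883e-03, -8.25781427e-06]), 'eef_pos': array([ 0.12313596, -0.51003966,  0.2304719 ]), 'ee_rot': array([3.05967992, 1.56920501, 1.7256887 ]), 'contact_force': array([ 0.19628277, -0.08792651,  0.13342707]), 'moment': array([ 0.05856554, -0.00957151,  0.0063411 ]), 'grip_width': 0.08548776253183205}
0.0187
side [[536.56339537   0.         322.49960665]
 [  0.         536.56339537 234.14200868]
 [  0.           0.           1.        ]] [0.01503213 0.         0.         0.         0.        ] [ 0.49823851 -0.75520628  0.81589021] [-2.29787087  0.01985686 -0.1025709 ]
top [[522.43028625   0.         321.19311687]
 [  0.         522.43028625 248.66623857]
 [  0.           0.           1.        ]] [-0.15338384  0.          0.          0.          0.        ] [0.47126011 0.0442569  1.22486959] [-3.07947745 -0.00508136 -1.59053887]
```

View pics/side0.png

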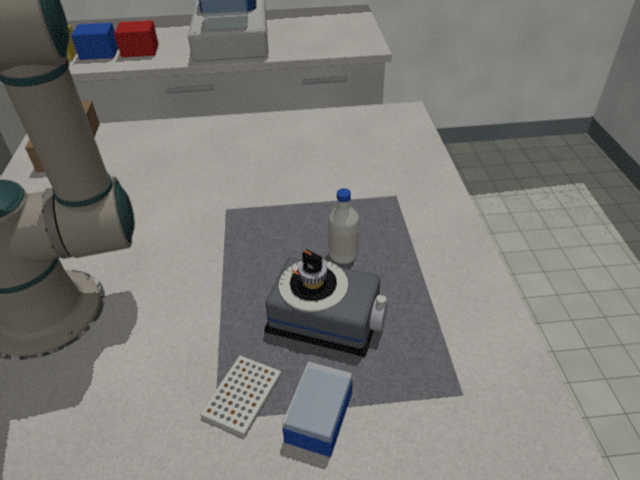

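View pics/top0.png

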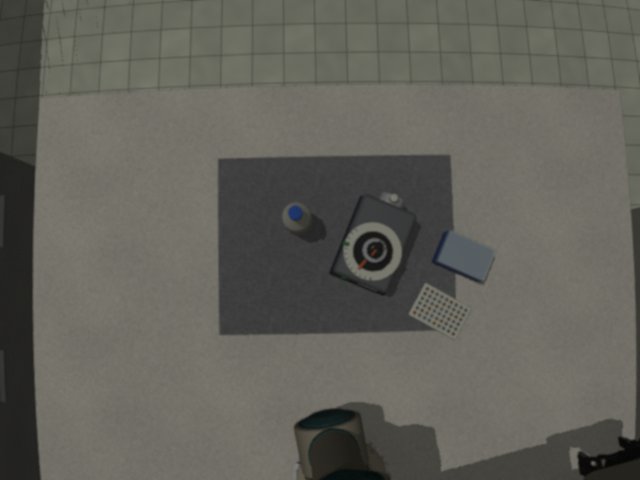

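```bash
cat > h.py <<'E'
import numpy as np, cv2
from scipy.spatial.transform import Rotation as R
from workcell import env
def ray(s,uv):
    p=cv2.undistortPoints(np.array(uv,float).reshape(-1,1,2),s["intrinsics"],np.array(s["distortion"])).reshape(-1,2)
    d=np.c_[p,np.ones(len(p))]@R.from_euler('xyz',s["rotation"]).as_matrix().T
    return np.array(s["eye"]),d
def onz(s,uv,z):
    e,d=ray(s,uv); return e+d*((z-e[2])/d[:,2])[:,None]
def proj(s,P):
    M=R.from_euler('xyz',s["rotation"]).as_matrix()
    rv=cv2.Rodrigues(M.T)[0]; t=-M.T@np.array(s["eye"])
    return cv2.projectPoints(np.array(P,float).reshape(-1,1,3),rv,t,s["intrinsics"],np.array(s["distortion"]))[0].reshape(-1,2)
def blobs(s,lo,hi,roi,amin=3):
    hsv=cv2.cvtColor(s["img"],cv2.COLOR_RGB2HSV)
    m=cv2.inRange(hsv,np.array(lo),np.array(hi)); z=np.zeros_like(m); x0,y0,x1,y1=roi; z[y0:y1,x0:x1]=m[y0:y1,x0:x1]
    n,l,st,c=cv2.connectedComponentsWithStats(z)
    return [(c[i].round(2),st[i]) for i in range(1,n) if st[i][4]>=amin],l
def st():
    s=env.get_state(); print({k:np.round(v,4) for k,v in s.items() if k!='joint_efforts'}); return s
E
python3 - <<'E'
from h import *
for n,roi in (("side",(255,235,395,360)),("top",(320,180,425,305))):
    s=env.snapshot(n); x0,y0,x1,y1=roi
    cv2.imwrite(f"pics/{n}1.png",cv2.resize(s["img"][y0:y1,x0:x1,::-1],None,fx=5 if n=="side" else 4.8,fy=5 if n=="side" else 4.8,interpolation=cv2.INTER_CUBIC)[:600,:800])
    print(n,"orange",blobs(s,(3,130,80),(20,255,255),roi)[0]); print("green",blobs(s,(45,70,30),(90,255,255),roi)[0])
    b,_=blobs(s,(0,0,110),(180,70,255),roi,200); print("white",b)
E
```

```text
side orange [(array([307.85, 252.15]), array([305, 250,   7,   5,  20], dtype=int32)), (array([295.82, 272.24]), array([292, 270,   7,   5,  17], dtype=int32)), (array([306.88, 284.88]), array([304, 283,   6,   5,   8], dtype=int32)), (array([315.57, 285.79]), array([312, 284,   8,   4,  14], dtype=int32))]
green []
white [(array([313.31, 287.52]), array([ 278,  259,   71,   52, 1476], dtype=int32)), (array([378.1 , 309.16]), array([371, 294,  16,  31, 268], dtype=int32))]
top orange [(array([373. , 252.5]), array([372, 251,   3,   4,   6], dtype=int32)), (array([361.68, 263.76]), array([359, 260,   7,   9,  25], dtype=int32))]
green [(array([344.17, 242.89]), array([342, 241,   6,   4,  18], dtype=int32)), (array([343.5, 277.5]), array([340, 276,   8,   4,  16], dtype=int32))]
white [(array([373.1 , 250.68]), array([ 344,  223,   57,   57, 1002], dtype=int32))]
```

View pics/side1.png

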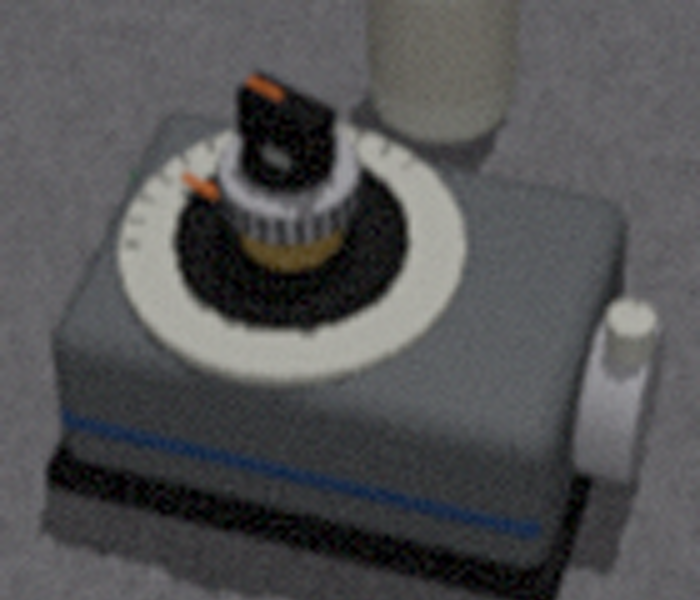

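View pics/top1.png

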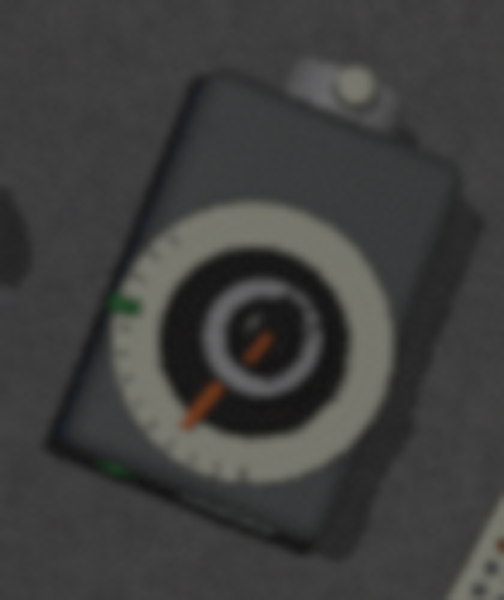

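Run:
```python
from h import *
s=env.snapshot("top"); im=s["img"]
# dial ellipse: bright+grey outer contour
hsv=cv2.cvtColor(im,cv2.COLOR_RGB2HSV)
m=cv2.inRange(hsv,np.array((0,0,105)),np.array((180,90,255)));z=np.zeros_like(m);z[218:290,335:410]=m[218:290,335:410]
c=max(cv2.findContours(z,cv2.RETR_EXTERNAL,cv2.CHAIN_APPROX_NONE)[0],key=cv2.contourArea)
h=cv2.convexHull(c).reshape(-1,2)
P=onz(s,h,0.09); (cx,cy),r=cv2.minEnclosingCircle(P[:,:2].astype(np.float32)*1000); print("dial minenc",cx,cy,r)
A=np.c_[2*P[:,:2],np.ones(len(P))]; q=np.linalg.lstsq(A,(P[:,:2]**2).sum(1),rcond=None)[0]; c0=q[:2]; print("fit",c0,np.sqrt(q[2]+c0@c0))
C=c0
p=onz(s,[[361.68,263.76]],.097)[0][:2]-C; g=onz(s,[[344.17,242.89]],.09)[0][:2]-C
for v in(p,g): print(np.linalg.norm(v),np.arctan2(v[1],v[0]))
s2=env.snapshot("side")
m=cv2.inRange(cv2.cvtColor(s2["img"],cv2.COLOR_RGB2HSV),np.array((0,0,110)),np.array((180,70,255)));z=np.zeros_like(m);z[255:315,274:352]=m[255:315,274:352]
c=max(cv2.findContours(z,cv2.RETR_EXTERNAL,cv2.CHAIN_APPROX_NONE)[0],key=cv2.contourArea)
h=cv2.convexHull(c).reshape(-1,2); h=h[h[:,1]>275]
P=onz(s2,h,.09);A=np.c_[2*P[:,:2],np.ones(len(P))]; q=np.linalg.lstsq(A,(P[:,:2]**2).sum(1),rcond=None)[0]; print("side fit",q[:2],np.sqrt(q[2]+q[:2]@q[:2]))
for n,S,uv in(("top",s,[361.68,263.76]),("side",s2,[295.82,272.24])): print(n,"ptr",onz(S,[uv],.097))
for z in (.123,.164): print(proj(s2,[[*C,z]]),proj(s,[[*C,z]]))
```

```text
dial minenc 534.6351928710938 -73.6593246459961 62.4667854309082
fit [ 0.53466936 -0.07400478] 0.061961697939955984
0.036884623788234074 2.423734185220223
0.06359802231628714 1.2726105462225696
side fit [ 0.53586862 -0.07647375] 0.0644293548989489
top ptr [[ 0.50688727 -0.04974307  0.097     ]]
side ptr [[ 0.5063086  -0.05015844  0.097     ]]
[[311.57606822 270.20288218]] [[373.8013698  250.00290842]]
[[310.79751472 253.81154617]] [[375.92079829 248.80603149]]
```

```bash
cat >> h.py <<'E'
def goto(p,az,flip=False,show=True):
    """delta from current measured pose to tool-down at p, tool z azimuth az"""
    s=env.get_state(); M=R.from_euler('xyz',s["ee_rot"]).as_matrix()
    z=np.array([np.cos(az),np.sin(az),0]); x=np.array([0,0,-1.]); T=np.c_[x,np.cross(z,x),z]
    d=M.T@(np.array(p)-s["eef_pos"]); rv=R.from_matrix(M.T@T).as_rotvec()
    print("delta mm",(d*1000).round(1),"rot",rv.round(3)); return d,rv
def az():
    s=env.get_state(); M=R.from_euler('xyz',s["ee_rot"]).as_matrix(); return np.arctan2(M[1,2],M[0,2]),M
E
python3 - <<'E'
from h import *
a,M=az(); print("az",a); print(M.round(3))
for A in (a,2.42,2.42-np.pi,.85,.85-np.pi,0,-1.5,1.5): print(A); goto((.5353,-.0752,.25),A)
E
```

```text
az -1.3340120840753198
[[-0.     0.972  0.235]
 [ 0.     0.235 -0.972]
 [-1.     0.    -0.   ]]
-1.3340120840753198
delta mm [ -18.8  502.7 -326.3] rot [-0. -0. -0.]
2.42
delta mm [ -18.8  502.7 -326.3] rot [ 2.529e+00 -0.000e+00  1.000e-03]
-0.7215926535897932
delta mm [ -18.8  502.7 -326.3] rot [-0.612 -0.    -0.   ]
0.85
delta mm [ -18.8  502.7 -326.3] rot [-2.184e+00 -0.000e+00 -1.000e-03]
-2.291592653589793
delta mm [ -18.8  502.7 -326.3] rot [ 0.958 -0.     0.   ]
0
delta mm [ -18.8  502.7 -326.3] rot [-1.334 -0.    -0.   ]
-1.5
delta mm [ -18.8  502.7 -326.3] rot [ 0.166 -0.     0.   ]
1.5
delta mm [ -18.8  502.7 -326.3] rot [-2.834e+00 -0.000e+00 -1.000e-03]
```

Request:
{"fn": "play_rows", "kwargs": {
  "deltas": [
    [[0, 31, -20, 0, 0, 0], [0, 63, -41, 0, 0, 0], [0, 94, -61, 0, 0, 0], [0, 126, -82, 0, 0, 0], [0, 157, -102, 0, 0, 0], [0, 188, -122, 0, 0, 0], [0, 220, -143, 0, 0, 0], [0, 251, -163, 0, 0, 0]]
  ],
  "gripper": 85,
  "force": 30
}}

```text
clock: 1.1
eef_pos: [0.3298, -0.2917, 0.2314]
ee_rot: [0.501, 1.57, -0.833]
contact_force: [1.2, 0.3, -0.2]
grip_width: 0.0848
```

Request:
{"fn": "play_rows", "kwargs": {
  "deltas": [
    [[0, 31, -20, 0, 0, 0], [0, 63, -41, 0, 0, 0], [0, 94, -61, 0, 0, 0], [0, 126, -82, 0, 0, 0], [0, 157, -102, 0, 0, 0], [0, 188, -122, 0, 0, 0], [0, 220, -143, 0, 0, 0], [0, 251, -163, 0, 0, 0]]
  ]
}}

```text
clock: 1.9
eef_pos: [0.5356, -0.0743, 0.2313]
ee_rot: [0.465, 1.571, -0.868]
contact_force: [-0.5, -0.4, 0.1]
grip_width: 0.0851
```

Request:
{"fn": "play_rows", "kwargs": {
  "deltas": [
    [[0, 0, 0, 0, 0, 0], [0, 0, 0, 0, 0, 0]]
  ]
}}

```text
clock: 2.1
eef_pos: [0.5347, -0.0753, 0.2308]
ee_rot: [-1.642, 1.57, -2.975]
contact_force: [0.1, -0.1, -0.0]
grip_width: 0.0852
```

Run:
```python
from h import *
st(); print(az()[0]); goto((.5353,-.0752,.101),-1.334)
```

```text
{'clock': np.float64(2.1), 'joints': array([-2.0800e-01,  9.5600e-02,  1.3560e+00, -4.0000e-04,  1.6909e+00,
        1.1245e+00]), 'qd': array([-0.0321, -0.023 ,  0.0152, -0.0011,  0.0023, -0.0032]), 'eef_pos': array([ 0.5347, -0.0753,  0.2308]), 'ee_rot': array([-1.6425,  1.5697, -2.9751]), 'contact_force': array([ 0.1104, -0.1327, -0.0459]), 'moment': array([-0.0457,  0.0327, -0.0189]), 'grip_width': np.float64(0.0852)}
-1.332620668454624
delta mm [1.298e+02 7.000e-01 1.000e-01] rot [ 0.001 -0.     0.001]
```

Request:
{"fn": "play_rows", "kwargs": {
  "deltas": [
    [[25, 0, 0, 0, 0, 0], [50, 0.5, 0, 0, 0, 0], [75, 0.5, 0, 0, 0, 0], [95, 0.5, 0, 0, 0, 0], [110, 0.5, 0, 0, 0, 0], [122, 0.5, 0, 0, 0, 0], [129, 0.5, 0, 0, 0, 0], [129, 0.5, 0, 0, 0, 0]]
  ]
}}

```text
clock: 2.9
eef_pos: [0.5348, -0.0758, 0.1017]
ee_rot: [-1.894, 1.57, 3.055]
contact_force: [0.5, 0.6, 0.1]
grip_width: 0.085
```

Run:
```python
from h import *
st();
for n,roi in (("side",(235,195,395,315)),):
    s=env.snapshot(n); x0,y0,x1,y1=roi
    cv2.imwrite(f"pics/{n}2.png",cv2.resize(s["img"][y0:y1,x0:x1,::-1],None,fx=5,fy=5,interpolation=cv2.INTER_CUBIC))
```

```text
{'clock': np.float64(2.9), 'joints': array([-2.0900e-01,  1.7590e-01,  1.5293e+00, -1.0000e-04,  1.4374e+00,
        1.1253e+00]), 'qd': array([ 0.0047, -0.0145, -0.0243,  0.0013,  0.0155,  0.001 ]), 'eef_pos': array([ 0.5348, -0.0758,  0.1017]), 'ee_rot': array([-1.8939,  1.5698,  3.0549]), 'contact_force': array([0.4594, 0.5606, 0.1182]), 'moment': array([ 0.0188,  0.0044, -0.0099]), 'grip_width': np.float64(0.085)}
```

View pics/side2.png

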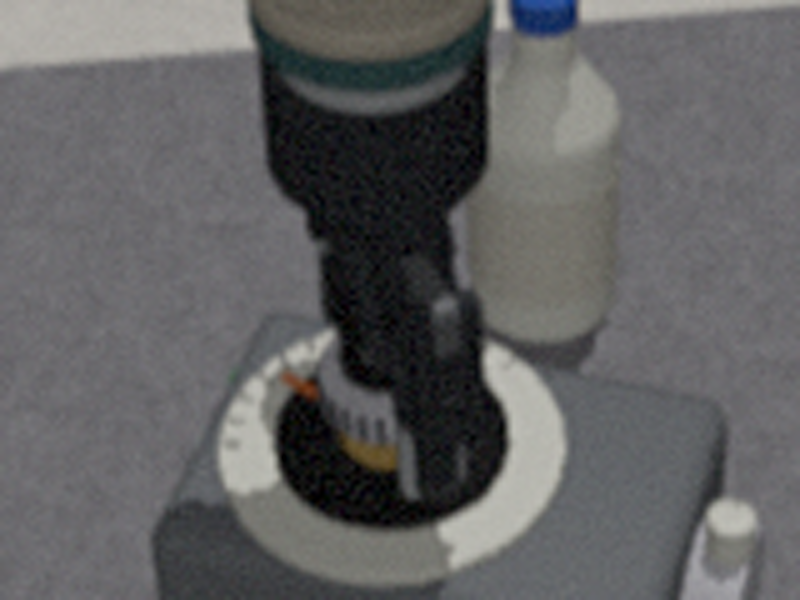

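The jaws straddle the ring: its knurl is seen just left of the near finger, with the pointer clear at around (300,385) in the crop. Closing softly.

Request:
{"fn": "play_rows", "kwargs": {
  "deltas": [
    [[0, 0, 0, 0, 0, 0], [0, 0, 0, 0, 0, 0], [0, 0, 0, 0, 0, 0], [0, 0, 0, 0, 0, 0], [0, 0, 0, 0, 0, 0], [0, 0, 0, 0, 0, 0], [0, 0, 0, 0, 0, 0]]
  ],
  "gripper": 30,
  "force": 20
}}

```text
clock: 3.65
eef_pos: [0.5354, -0.0748, 0.1033]
ee_rot: [2.327, 1.569, 0.994]
contact_force: [-3.2, 3.4, 5.5]
grip_width: 0.0502
```

Run:
```python
from h import *
st(); print(az()[1].round(3))
```

```text
{'clock': np.float64(3.65), 'joints': array([-2.0780e-01,  1.7430e-01,  1.5278e+00,  1.4000e-03,  1.4390e+00,
        1.1255e+00]), 'qd': array([-0.0016,  0.0003,  0.0002,  0.0001,  0.0009, -0.0002]), 'eef_pos': array([ 0.5354, -0.0748,  0.1033]), 'ee_rot': array([2.327 , 1.5693, 0.9936]), 'contact_force': array([-3.1937,  3.3727,  5.5036]), 'moment': array([ 0.912 ,  0.5265, -0.0181]), 'grip_width': np.float64(0.0502)}
[[ 0.001  0.972  0.235]
 [ 0.001  0.235 -0.972]
 [-1.     0.001 -0.001]]
```

Request:
{"fn": "play_rows", "kwargs": {
  "deltas": [
    [[-1, 0, -0.5, 0, 0, 0], [-1, 0, -0.5, 0, 0, 0], [-1, 0, -0.5, 0, 0, 0]]
  ],
  "gripper": 30,
  "force": 120
}}

```text
clock: 3.95
eef_pos: [0.5354, -0.0748, 0.104]
ee_rot: [1.768, 1.57, 0.434]
contact_force: [-2.0, 3.2, 6.3]
grip_width: 0.048
```

Request:
{"fn": "play_rows", "kwargs": {
  "deltas": [
    [[0, 0, 0, -0.05, 0, 0]]
  ]
}}

```text
clock: 4.05
eef_pos: [0.5354, -0.0748, 0.104]
ee_rot: [1.823, 1.57, 0.54]
contact_force: [-1.2, 3.4, 6.7]
grip_width: 0.048
```

Run:
```python
from h import *
st(); print(az()[0])
```

```text
{'clock': np.float64(4.05), 'joints': array([-2.0750e-01,  1.7330e-01,  1.5274e+00,  9.0000e-04,  1.4399e+00,
        1.0761e+00]), 'qd': array([ 6.000e-04, -1.000e-03, -1.200e-03,  4.000e-04, -1.200e-03,
       -5.339e-01]), 'eef_pos': array([ 0.5354, -0.0748,  0.104 ]), 'ee_rot': array([1.8234, 1.5695, 0.5397]), 'contact_force': array([-1.181 ,  3.3932,  6.6731]), 'moment': array([ 0.8951,  0.3377, -0.3069]), 'grip_width': np.float64(0.048)}
-1.2836831550946692
```

Request:
{"fn": "play_rows", "kwargs": {
  "deltas": [
    [[0, 0, 0, -0.1, 0, 0], [0, 0, 0, -0.2, 0, 0]]
  ]
}}

```text
clock: 4.25
eef_pos: [0.5354, -0.0747, 0.104]
ee_rot: [1.846, 1.57, 0.766]
contact_force: [-1.4, 4.9, 6.5]
grip_width: 0.0481
```

```bash
cat > r.py <<'E'
from h import *
s=env.get_state(); print(round(float(s["clock"]),2),"az",az()[0].round(4),"Mz",s["moment"].round(3),"F",s["contact_force"].round(1),"qd6",s["qd"][5].round(3),"j6eff",s["joint_efforts"][5].round(3),"p",s["eef_pos"].round(4),"w",s["grip_width"].round(4))
E
python3 r.py
```

```text
Traceback (most recent call last):
  File "r.py", line 2, in <module>
    s=env.get_state(); print(round(float(s["clock"]),2),"az",az()[0].round(4),"Mz",s["moment"].round(3),"F",s["contact_force"].round(1),"qd6",s["qd"][5].round(3),"j6eff",s["joint_efforts"][5].round(3),"p",s["eef_pos"].round(4),"w",s["grip_width"].round(4))
                                                                                                                                                                                                                                       ^^^^^^^^^^^^^^^^^^^^^
AttributeError: 'float' object has no attribute 'round'
```

Request:
{"fn": "play_rows", "kwargs": {
  "deltas": [
    [[0, 0, 0, -0.1, 0, 0], [0, 0, 0, -0.2, 0, 0]]
  ]
}}

```text
clock: 4.45
eef_pos: [0.5353, -0.0746, 0.104]
ee_rot: [1.859, 1.57, 0.978]
contact_force: [-1.7, 4.8, 6.5]
grip_width: 0.0477
```

```bash
python3 r.py
```

```text
Traceback (most recent call last):
  File "r.py", line 2, in <module>
    s=env.get_state(); print(round(float(s["clock"]),2),"az",az()[0].round(4),"Mz",s["moment"].round(3),"F",s["contact_force"].round(1),"qd6",s["qd"][5].round(3),"j6eff",s["joint_efforts"][5].round(3),"p",s["eef_pos"].round(4),"w",s["grip_width"].round(4))
                                                                                                                                                                                                                                       ^^^^^^^^^^^^^^^^^^^^^
AttributeError: 'float' object has no attribute 'round'
```

Request:
{"fn": "play_rows", "kwargs": {
  "deltas": [
    [[0, 0, 0, -0.1, 0, 0], [0, 0, 0, -0.2, 0, 0]]
  ]
}}

```text
clock: 4.65
eef_pos: [0.5352, -0.0745, 0.104]
ee_rot: [1.88, 1.57, 1.2]
contact_force: [-1.5, 6.0, 6.7]
grip_width: 0.048
```

```bash
python3 r.py
```

```text
Traceback (most recent call last):
  File "r.py", line 2, in <module>
    s=env.get_state(); print(round(float(s["clock"]),2),"az",az()[0].round(4),"Mz",s["moment"].round(3),"F",s["contact_force"].round(1),"qd6",s["qd"][5].round(3),"j6eff",s["joint_efforts"][5].round(3),"p",s["eef_pos"].round(4),"w",s["grip_width"].round(4))
                                                                                                                                                                                                                                       ^^^^^^^^^^^^^^^^^^^^^
AttributeError: 'float' object has no attribute 'round'
```

```bash
sed -i 's/s\["grip_width"\].round(4)/round(float(s["grip_width"]),4)/' r.py
python3 r.py
```

```text
4.65 az -0.6806 Mz [ 0.993  0.622 -0.619] F [-1.5  6.   6.7] qd6 -0.992 j6eff 0.734 p [ 0.5352 -0.0745  0.104 ] w 0.048
```

Request:
{"fn": "play_rows", "kwargs": {
  "deltas": [
    [[0, 0, 0, -0.1, 0, 0], [0, 0, 0, -0.2, 0, 0]]
  ]
}}

```text
clock: 4.85
eef_pos: [0.5351, -0.0745, 0.104]
ee_rot: [1.898, 1.57, 1.418]
contact_force: [-4.1, 6.1, 6.0]
grip_width: 0.0481
```

```bash
python3 r.py
```

```text
4.85 az -0.4807 Mz [ 0.992  0.734 -0.709] F [-4.1  6.1  6. ] qd6 -0.991 j6eff 0.67 p [ 0.5351 -0.0745  0.104 ] w 0.0481
```

Request:
{"fn": "play_rows", "kwargs": {
  "deltas": [
    [[0, 0, 0, -0.1, 0, 0], [0, 0, 0, -0.2, 0, 0]]
  ]
}}

```text
clock: 5.05
eef_pos: [0.5351, -0.0745, 0.104]
ee_rot: [1.809, 1.57, 1.528]
contact_force: [-2.7, 5.6, 6.8]
grip_width: 0.0478
```

```bash
python3 r.py
```

```text
5.05 az -0.2806 Mz [ 0.975  0.867 -0.664] F [-2.7  5.6  6.8] qd6 -0.992 j6eff 0.673 p [ 0.5351 -0.0745  0.104 ] w 0.0478
```

Request:
{"fn": "play_rows", "kwargs": {
  "deltas": [
    [[0, 0, 0, -0.1, 0, 0], [0, 0, 0, -0.2, 0, 0]]
  ]
}}

```text
clock: 5.25
eef_pos: [0.535, -0.0745, 0.104]
ee_rot: [1.887, 1.57, 1.807]
contact_force: [-3.6, 6.8, 7.9]
grip_width: 0.048
```

```bash
python3 r.py
```

```text
5.25 az -0.0806 Mz [ 0.916  0.919 -0.671] F [-3.6  6.8  7.9] qd6 -0.992 j6eff 0.673 p [ 0.535  -0.0745  0.104 ] w 0.048
```

Request:
{"fn": "play_rows", "kwargs": {
  "deltas": [
    [[0, 0, 0, 0, 0, 0], [0, 0, 0, 0, 0, 0], [0, 0, 0, 0, 0, 0], [0, 0, 0, 0, 0, 0], [0, 0, 0, 0, 0, 0], [0, 0, 0, 0, 0, 0]]
  ],
  "gripper": 85,
  "force": 30
}}

```text
clock: 5.85
eef_pos: [0.5351, -0.0752, 0.1033]
ee_rot: [-1.219, 1.571, -1.303]
contact_force: [0.1, -0.1, 0.0]
grip_width: 0.085
```

Request:
{"fn": "play_rows", "kwargs": {
  "deltas": [
    [[-15, 0, 0, 0, 0, 0], [-35, 0, 0, -0.13, 0, 0], [-60, 0, 0, -0.26, 0, 0], [-90, 0, 0, -0.39, 0, 0], [-120, 0, 0, -0.53, 0, 0], [-130, 0, 0, -0.66, 0, 0], [-130, 0, 0, -0.8, 0, 0], [-130, 0, 0, -0.93, 0, 0]]
  ]
}}

```text
clock: 6.65
eef_pos: [0.5353, -0.0752, 0.2354]
ee_rot: [-1.117, 1.568, -0.265]
contact_force: [0.4, -0.7, -0.5]
grip_width: 0.0852
```

Request:
{"fn": "play_rows", "kwargs": {
  "deltas": [
    [[0, 0, 0, 0, 0, 0]]
  ]
}}

```text
clock: 6.75
eef_pos: [0.5352, -0.0751, 0.2346]
ee_rot: [-1.134, 1.569, -0.287]
contact_force: [-0.2, 0.3, 0.6]
grip_width: 0.0845
```

```bash
python3 r.py
python3 - <<'E'
from h import *
for n,roi in (("side",(255,235,375,325)),("top",(320,180,425,305))):
    s=env.snapshot(n); x0,y0,x1,y1=roi; f=5 if n=="side" else 4.8
    cv2.imwrite(f"pics/{n}3.png",cv2.resize(s["img"][y0:y1,x0:x1,::-1],None,fx=f,fy=f,interpolation=cv2.INTER_CUBIC))
    b=blobs(s,(3,130,80),(20,255,255),roi)[0]; print(n,b)
    for c,_ in b:
        P=onz(s,[c],.097)[0]; d=P[:2]-[.535,-.0748]; print(P,np.linalg.norm(d),np.arctan2(d[1],d[0]))
goto((.535,-.0747,.141),.85)
E
```

```text
6.75 az 0.8471 Mz [ 0.052 -0.024  0.03 ] F [-0.2  0.3  0.6] qd6 0.136 j6eff -1.369 p [ 0.5352 -0.0751  0.2346] w 0.0845
side [(array([308.  , 252.26]), array([305, 250,   7,   5,  19], dtype=int32)), (array([295.59, 272.29]), array([292, 270,   7,   5,  17], dtype=int32)), (array([319.  , 283.33]), array([318, 283,   3,   2,   3], dtype=int32)), (array([310.67, 285.44]), array([307, 285,   8,   2,   9], dtype=int32))]
[0.53338713 0.00102099 0.097     ] 0.07583814304926449 1.5920651790081621
[ 0.50587263 -0.05023611  0.097     ] 0.03810234190645042 2.440985510996905
[ 0.5465902  -0.08354242  0.097     ] 0.014517669354351097 -0.6462434339472686
[ 0.5310107  -0.08692282  0.097     ] 0.012762341157238975 -1.8887085671220167
top []
delta mm [93.1  0.4  0.2] rot [-0.008  0.     0.001]
```

View pics/side3.png

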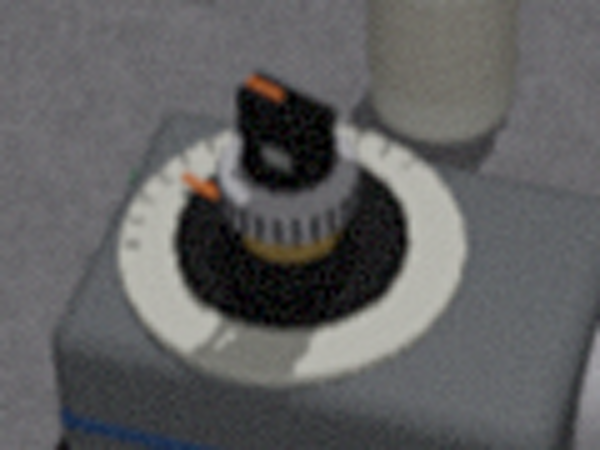

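View pics/top3.png

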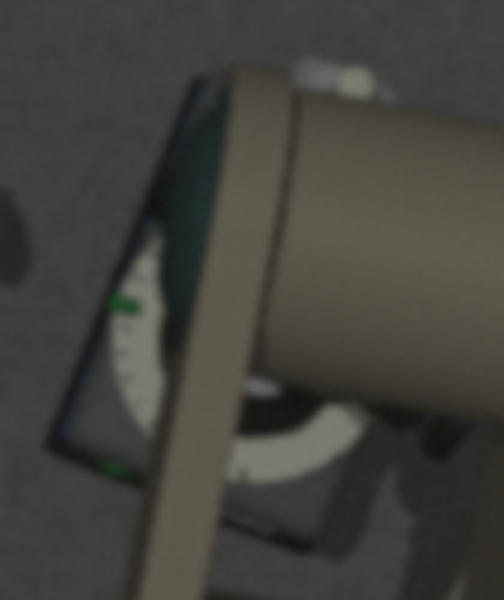

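Side view: the brass band under the ring is thinner (bottom edge about 1.6 px higher, roughly 3 mm), so the washer is free; the pointer at (295.6,272.3) has not moved. The top view is blocked by the arm. Now the knob.

Request:
{"fn": "play_rows", "kwargs": {
  "deltas": [
    [[25, 0, 0, -0.01, 0, 0], [50, 0, 0, -0.01, 0, 0], [70, 0, 0, -0.01, 0, 0], [84, 0, 0, -0.01, 0, 0], [93, 0, 0, -0.01, 0, 0], [93, 0, 0, -0.01, 0, 0]]
  ]
}}

```text
clock: 7.45
eef_pos: [0.5347, -0.075, 0.1394]
ee_rot: [2.129, 1.569, 2.984]
contact_force: [0.4, 0.2, 0.3]
grip_width: 0.0852
```

Request:
{"fn": "play_rows", "kwargs": {
  "deltas": [
    [[0, 0, 0, 0, 0, 0], [0, 0, 0, 0, 0, 0], [0, 0, 0, 0, 0, 0], [0, 0, 0, 0, 0, 0], [0, 0, 0, 0, 0, 0], [0, 0, 0, 0, 0, 0], [0, 0, 0, 0, 0, 0], [0, 0, 0, 0, 0, 0]]
  ],
  "gripper": 5,
  "force": 25
}}

```text
clock: 8.25
eef_pos: [0.5352, -0.0751, 0.1407]
ee_rot: [-1.164, 1.57, -0.308]
contact_force: [-0.1, -0.5, 3.7]
grip_width: 0.0156
```

```bash
python3 r.py
```

```text
8.25 az 0.856 Mz [-0.038  0.128 -0.01 ] F [-0.1 -0.5  3.7] qd6 0.001 j6eff -0.004 p [ 0.5352 -0.0751  0.1407] w 0.0156
```

Request:
{"fn": "play_rows", "kwargs": {
  "deltas": [
    [[0, 0, 0, 0, 0, 0], [0, 0, 0, 0, 0, 0]]
  ]
}}

```text
clock: 8.45
eef_pos: [0.5353, -0.0751, 0.1407]
ee_rot: [-1.14, 1.57, -0.284]
contact_force: [-0.7, -0.5, 5.8]
grip_width: 0.0154
```

```bash
python3 r.py
```

```text
8.45 az 0.856 Mz [0.065 0.157 0.018] F [-0.7 -0.5  5.8] qd6 0.0 j6eff -0.003 p [ 0.5353 -0.0751  0.1407] w 0.0154
```

Run:
```python
from h import *
ims=[];
for i in range(4): s=env.snapshot("top"); ims.append(s["img"].astype(float))
im=np.mean(ims,0)[233:253,334:360]
g=im[:,:,1]-np.maximum(im[:,:,0],im[:,:,2])
print(g.round(0).astype(int))
w=np.clip(g-6,0,None); v,u=np.mgrid[233:253,334:360]
cu,cv_=(w*u).sum()/w.sum(),(w*v).sum()/w.sum(); print(cu,cv_)
for C in((.5347,-.0740),(.5352,-.0751),(.535,-.0747)):
    P=onz(s,[[cu,cv_]],.0905)[0]; d=P[:2]-C; print(P,np.linalg.norm(d),np.arctan2(d[1],d[0]))
big=cv2.resize(np.mean(ims,0)[225:290,330:380,::-1].astype(np.uint8),None,fx=9,fy=9,interpolation=cv2.INTER_CUBIC); cv2.imwrite("pics/top4.png",big)
```

```text
[[ 0 -1  0  0 -1  0 -1  0  0  0 -1  0 -2 -3  0  2  2  2  2  2  1  1  1  3
   1 -3]
 [-1 -1 -1 -1 -1  0 -1 -1  0  0 -1 -2 -2  0  2  2  3  2  0  2  2  1  2  4
   0 -4]
 [ 0 -1 -1 -1  0 -1  0  0 -1 -1 -1 -3 -2  1  1  2  4  2  1  1  2  1  2  4
   0 -4]
 [ 0 -1 -1 -1 -1 -1 -1 -1 -1  0 -1 -2 -1  1  2  2  4  1  2  2  1  2  2  5
  -2 -4]
 [ 0  0  0  0  0  0 -1 -1 -1  0 -1 -1  1  1  1  2  3  1  1  1  1  1  3  2
  -2 -4]
 [ 0 -1  0 -1 -1  0  0 -1  0 -1 -1  1  1  0  1  3  2  1  2  1  1  2  4  1
  -3 -4]
 [-1 -1  0 -1  0  0 -1 -1  0  0  1  1  1  1  1  2  2  1  1  1  1  2  4  0
  -3 -4]
 [-1 -1 -1 -1  0 -1 -1  0  2  6  8  4  2  1  2  3  2  2  1  1  2  2  4 -1
  -4 -4]
 [-1 -1 -1  0 -1 -1 -1  0  8 18 20 13  7  4  3  4  2  1  0  1  2  1  4 -2
  -4 -4]
 [-1 -1 -1 -1 -1  0 -1  2 13 25 29 26 20 16 12  7  2  1  1  1  1  2  3 -2
  -4 -4]
 [-1 -1 -1  0 -1 -1  0  3 16 26 31 31 30 28 21 10  2  1  1  1  1  3  1 -3
  -4 -4]
 [-1  0 -1 -1 -1  0 -1  2 10 18 22 26 28 28 23 11  2  1  1  2  2  4  0 -3
  -4 -4]
 [-1 -1  0 -1 -1 -1 -1  0  3  6  7 10 13 17 17 10  3  1  2  1  2  4 -1 -4
  -4 -4]
 [-1 -1 -1 -1  0  0  0 -2  2  1  1  2  3  6  5  4  4  1  0  2  2  3 -2 -4
  -5 -4]
 [-1 -1 -1  0  0  0 -1 -2  2  0  0  1  1  1  1  1  3  2  1  1  3  1 -3 -4
  -4 -4]
 [ 0 -1  0  0 -1  0 -2 -2  2  1  1  0  0  1  1  1  3  2  1  1  3  0 -3 -5
  -5 -4]
 [-1  0  0 -1 -1 -1 -2 -2  1  1  0  0  0  1  0  1  2  2  2  2  4 -1 -4 -4
  -4 -4]
 [ 0  0  0  0  0 -2 -3 -1  2  0  0  0  1  0  0  1  2  4  2  2  2 -2 -4 -4
  -4 -4]
 [-1 -1 -1  0 -1 -2 -2 -1  1  1  0  0  0  0  1  1  1  3  3  3  1 -2 -4 -4
  -4 -4]
 [-1 -1  0 -1 -1 -2 -1  0  1  1  1  0  1  0  1  0  1  2  4  3  0 -3 -4 -4
  -4 -4]]
345.2940170940171 243.05014245014246
[ 0.55292068 -0.01563008  0.0905    ] 0.06114769727313095 1.2682224769257635
[ 0.55292068 -0.01563008  0.0905    ] 0.062053960676622104 1.2811964250316312
[ 0.55292068 -0.01563008  0.0905    ] 0.06172848911093877 1.2762408458133725
```

View pics/top4.png

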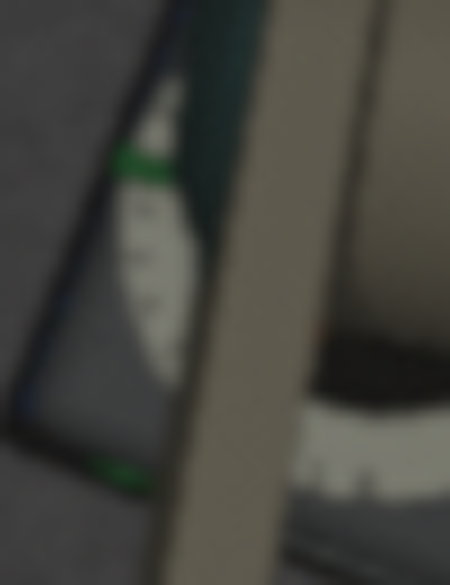

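Request:
{"fn": "play_rows", "kwargs": {
  "deltas": [
    [[0, 0, 0, 0.1, 0, 0], [0, 0, 0, 0.2, 0, 0], [0, 0, 0, 0.3, 0, 0]]
  ]
}}

```text
clock: 8.95
eef_pos: [0.5352, -0.0752, 0.1407]
ee_rot: [-1.138, 1.57, -0.586]
contact_force: [-1.4, 0.4, 6.1]
grip_width: 0.0155
```

```bash
python3 r.py
```

```text
8.95 az 0.552 Mz [-0.057  0.227  0.05 ] F [-1.4  0.4  6.1] qd6 0.993 j6eff -1.269 p [ 0.5352 -0.0752  0.1407] w 0.0155
```

Request:
{"fn": "play_rows", "kwargs": {
  "deltas": [
    [[0, 0, 0, 0.12, 0, 0], [0, 0, 0, 0.24, 0, 0], [0, 0, 0, 0.36, 0, 0], [0, 0, 0, 0.48, 0, 0], [0, 0, 0, 0.6, 0, 0], [0, 0, 0, 0.72, 0, 0], [0, 0, 0, 0.82, 0, 0], [0, 0, 0, 0.845, 0, 0]]
  ]
}}

```text
clock: 9.75
eef_pos: [0.5349, -0.0752, 0.1407]
ee_rot: [-1.681, 1.57, -1.973]
contact_force: [-3.1, 0.6, 6.3]
grip_width: 0.0151
```

Request:
{"fn": "play_rows", "kwargs": {
  "deltas": [
    [[0, 0, 0, 0, 0, 0], [0, 0, 0, 0, 0, 0]]
  ]
}}

```text
clock: 9.95
eef_pos: [0.535, -0.0752, 0.1407]
ee_rot: [-1.656, 1.57, -1.946]
contact_force: [-2.6, -0.5, 6.4]
grip_width: 0.0151
```

```bash
python3 r.py
```

```text
9.95 az -0.2892 Mz [ 0.031  0.474 -0.016] F [-2.6 -0.5  6.4] qd6 -0.0 j6eff 0.028 p [ 0.535  -0.0752  0.1407] w 0.0151
```

Request:
{"fn": "play_rows", "kwargs": {
  "deltas": [
    [[0, 0, 0, 0, 0, 0], [0, 0, 0, 0, 0, 0], [0, 0, 0, 0, 0, 0], [0, 0, 0, 0, 0, 0], [-15, 0, 0, 0, 0, 0], [-45, 0, 0, 0, 0, 0], [-90, 0, 0, 0, 0, 0], [-100, -15, 0, 0, 0, 0]]
  ],
  "gripper": 85
}}

```text
clock: 10.75
eef_pos: [0.5326, -0.089, 0.2475]
ee_rot: [0.093, 1.561, -0.194]
contact_force: [1.3, 0.0, 0.9]
grip_width: 0.0852
```

Request:
{"fn": "play_rows", "kwargs": {
  "deltas": [
    [[0, -35, -2, 0, 0, 0], [0, -75, -4, 0, 0, 0], [0, -115, -6, 0, 0, 0], [0, -155, -8, 0, 0, 0], [0, -195, -10, 0, 0, 0], [0, -235, -12, 0, 0, 0], [0, -265, -14, 0, 0, 0], [0, -280, -16, 0, 0, 0]]
  ]
}}

```text
clock: 11.55
eef_pos: [0.4344, -0.3555, 0.2408]
ee_rot: [-1.047, 1.57, -1.339]
contact_force: [0.1, 0.1, -0.6]
grip_width: 0.0852
```

```bash
cat > look.py <<'E'
from h import *
import sys
tag=sys.argv[1]
for n,roi in (("side",(255,235,375,325)),("top",(320,180,425,305))):
    ims=[]
    for i in range(3): s=env.snapshot(n); ims.append(s["img"].astype(float))
    im=np.mean(ims,0); x0,y0,x1,y1=roi; f=5 if n=="side" else 4.8
    cv2.imwrite(f"pics/{n}{tag}.png",cv2.resize(im.astype(np.uint8)[y0:y1,x0:x1,::-1],None,fx=f,fy=f,interpolation=cv2.INTER_CUBIC))
    s["img"]=im.astype(np.uint8)
    for nm,lo,hi,z in(("orange",(3,130,70),(20,255,255),.097),("green",(45,70,30),(90,255,255),.0905)):
        for c,stt in blobs(s,lo,hi,roi)[0]:
            P=onz(s,[c],z)[0]; d=P[:2]-[.5349,-.0745]; print(n,nm,c,stt,P.round(4),"r",np.linalg.norm(d).round(4),"ang",np.arctan2(d[1],d[0]).round(3))
E
python3 r.py; python3 look.py 5
```

```text
11.55 az -0.2915 Mz [ 0.035 -0.027  0.047] F [ 0.1  0.1 -0.6] qd6 -0.231 j6eff 0.061 p [ 0.4344 -0.3555  0.2408] w 0.0852
side orange [312.42 250.95] [311 248   4   7  19] [0.5422 0.0036 0.097 ] r 0.0785 ang 1.477
side orange [319.8 283.8] [319 283   3   3   5] [ 0.5479 -0.0849  0.097 ] r 0.0167 ang -0.673
side orange [308.11 285.11] [306 284   6   3   9] [ 0.5264 -0.0855  0.097 ] r 0.0139 ang -2.224
side orange [315.43 285.14] [313 284   5   3   7] [ 0.5397 -0.0872  0.097 ] r 0.0136 ang -1.211
side green [319.23 257.85] [317 257   5   3  13] [ 0.554  -0.0105  0.0905] r 0.0668 ang 1.28
side green [264.24 264.35] [261 259   6  10  17] [ 0.4475 -0.0153  0.0905] r 0.1055 ang 2.546
side green [258.5  274.03] [255 269   9  10  32] [ 0.4362 -0.0399  0.0905] r 0.1046 ang 2.804
top orange [356.81 246.44] [352 245  10   4  27] [ 0.5446 -0.0401  0.097 ] r 0.0358 ang 1.296
top orange [372.08 247.77] [369 247   7   3  13] [ 0.5411 -0.0732  0.097 ] r 0.0063 ang 0.211
top green [344.37 242.95] [342 241   7   4  19] [ 0.5532 -0.0136  0.0905] r 0.0636 ang 1.279
top green [343.5 277.5] [340 276   8   4  18] [ 0.4781 -0.0101  0.0905] r 0.0859 ang 2.294
```

View pics/side5.png

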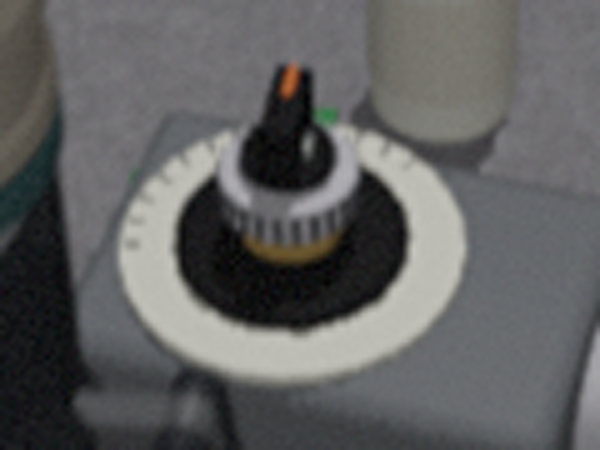

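View pics/top5.png

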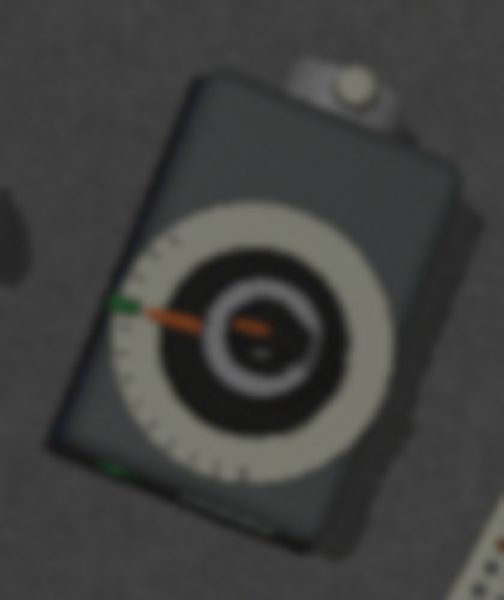

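```bash
cat > fine.py <<'E'
from h import *
from scipy.ndimage import map_coordinates
from scipy.optimize import least_squares
ims=[]
for i in range(6): s=env.snapshot("top"); ims.append(s["img"].astype(float))
im=np.mean(ims,0); gray=im.mean(2)
def circ(z,r0,C,up):
    pts=[]
    for a in np.linspace(0,2*np.pi,180,endpoint=False):
        rr=np.arange(r0-.007,r0+.007,.0003)
        uv=proj(s,np.c_[C[0]+rr*np.cos(a),C[1]+rr*np.sin(a),np.full(len(rr),z)])
        g=np.gradient(map_coordinates(gray,[uv[:,1],uv[:,0]],order=1))*up
        k=int(np.argmax(g)); 
        if 3<k<len(rr)-4 and g[k]>.5: w=np.clip(g[k-6 if k>6 else 0:k+7],0,None); q=rr[k-6 if k>6 else 0:k+7]; r=(w*q).sum()/w.sum(); pts.append((C[0]+r*np.cos(a),C[1]+r*np.sin(a)))
    P=np.array(pts); f=least_squares(lambda x:np.hypot(P[:,0]-x[0],P[:,1]-x[1])-x[2],[*C,r0],loss='soft_l1',f_scale=.0005); return f.x,len(P)
C=(.535,-.0745)
for nm,z,r,up in(("dial",.09,.064,-1),("skirt",.096,.044,1),("ringtop",.131,.0255,-1)): print(nm,circ(z,r,C,up))
Cd=circ(.09,.064,C,-1)[0][:2]; Cs=circ(.096,.044,C,1)[0][:2]
def cen(w,x0,y0,x1,y1,th):
    W=np.clip(w[y0:y1,x0:x1]-th,0,None); v,u=np.mgrid[y0:y1,x0:x1]; return (W*u).sum()/W.sum(),(W*v).sum()/W.sum()
ob=np.minimum(im[:,:,0]-im[:,:,1],im[:,:,0]-im[:,:,2]); gb=im[:,:,1]-np.maximum(im[:,:,0],im[:,:,2])
po=cen(ob,345,236,364,256,12); pg=cen(gb,336,236,352,250,8)
for C in(Cd,Cs,(Cd+Cs)/2):
    o=onz(s,[po],.097)[0][:2]-C; g=onz(s,[pg],.0905)[0][:2]-C
    print("ptr",po,np.hypot(*o),np.arctan2(o[1],o[0]),"tab",pg,np.hypot(*g),np.arctan2(g[1],g[0]),"diff ptr-tab",np.arctan2(o[1],o[0])-np.arctan2(g[1],g[0]))
v,u=np.mgrid[236:256,345:364]; W=np.clip(ob[236:256,345:364]-12,0,None)
P=onz(s,np.c_[u.ravel(),v.ravel()],.097)[:,:2]; m=np.average(P,axis=0,weights=W.ravel()); cov=np.cov((P-m).T,aweights=W.ravel()); e=np.linalg.eigh(cov)[1][:,1]; e*=np.sign(e[1]); print("ptr line dir",np.arctan2(e[1],e[0]))
E
python3 fine.py
```

```text
dial (array([ 0.53488382, -0.07394001,  0.06397058]), 178)
skirt (array([ 0.53425473, -0.0740682 ,  0.04292383]), 180)
ringtop (array([ 0.53462174, -0.07416688,  0.02590004]), 180)
ptr (np.float64(356.2302955665025), np.float64(246.23583743842366)) 0.03655340446922695 1.2880668544281628 tab (np.float64(345.07869012707727), np.float64(242.99315738025413)) 0.06152100368898399 1.2709731480293123 diff ptr-tab 0.01709370639885055
ptr (np.float64(356.2302955665025), np.float64(246.23583743842366)) 0.036856388264936465 1.2726457492759127 tab (np.float64(345.07869012707727), np.float64(242.99315738025413)) 0.061831840791293544 1.2618651463538437 diff ptr-tab 0.01078060292206895
ptr (np.float64(356.2302955665025), np.float64(246.23583743842366)) 0.03670380528992722 1.2803244775041267 tab (np.float64(345.07869012707727), np.float64(242.99315738025413)) 0.061675782693999856 1.2664076714755863 diff ptr-tab 0.013916806028540396
ptr line dir 1.2762987653336197
```

Run:
```python
from h import *
goto((.535,-.0748,.2408),-.08)
```

```text
delta mm [ -0.4 294.7  16. ] rot [-0.208  0.     0.   ]
```

Request:
{"fn": "play_rows", "kwargs": {
  "deltas": [
    [[0, 37, 2, -0.03, 0, 0], [0, 74, 4, -0.06, 0, 0], [0, 112, 6, -0.09, 0, 0], [0, 150, 8, -0.12, 0, 0], [0, 190, 10, -0.15, 0, 0], [0, 230, 12, -0.18, 0, 0], [0, 268, 14, -0.208, 0, 0], [0, 295, 16, -0.208, 0, 0]]
  ]
}}

```text
clock: 12.95
eef_pos: [0.5355, -0.0726, 0.2404]
ee_rot: [0.58, 1.57, 0.502]
contact_force: [0.8, 0.1, -0.7]
grip_width: 0.0848
```

Request:
{"fn": "play_rows", "kwargs": {
  "deltas": [
    [[0, 0, 0, 0, 0, 0], [0, 0, 0, 0, 0, 0]]
  ]
}}

```text
clock: 13.15
eef_pos: [0.5351, -0.0748, 0.2402]
ee_rot: [-2.031, 1.57, -2.111]
contact_force: [-0.9, -0.1, -0.5]
grip_width: 0.0847
```

Run:
```python
from h import *
goto((.5352,-.0748,.1025),-.08)
```

```text
delta mm [1.377e+02 1.000e-01 2.000e-01] rot [ 0. -0.  0.]
```

Request:
{"fn": "play_rows", "kwargs": {
  "deltas": [
    [[30, 0, 0, 0, 0, 0], [60, 0, 0, 0, 0, 0], [90, 0, 0, 0, 0, 0], [112, 0, 0, 0, 0, 0], [127, 0, 0, 0, 0, 0], [135, 0, 0, 0, 0, 0], [138, 0, 0, 0, 0, 0], [138, 0, 0, 0, 0, 0]]
  ]
}}

```text
clock: 13.95
eef_pos: [0.5354, -0.0754, 0.1029]
ee_rot: [-0.278, 1.57, -0.359]
contact_force: [0.0, 0.1, -0.3]
grip_width: 0.085
```

Request:
{"fn": "play_rows", "kwargs": {
  "deltas": [
    [[0, 0, 0, 0, 0, 0], [0, 0, 0, 0, 0, 0], [0, 0, 0, 0, 0, 0], [0, 0, 0, 0, 0, 0], [0, 0, 0, 0, 0, 0], [0, 0, 0, 0, 0, 0]]
  ],
  "gripper": 30,
  "force": 20
}}

```text
clock: 14.55
eef_pos: [0.535, -0.0751, 0.1034]
ee_rot: [-1.505, 1.57, -1.585]
contact_force: [-5.1, 0.8, 5.7]
grip_width: 0.0503
```

Request:
{"fn": "play_rows", "kwargs": {
  "deltas": [
    [[0, 0, 0, 0, 0, 0], [0, 0, 0, 0, 0, 0], [0, 0, 0, 0, 0, 0], [0, 0, 0, 0, 0, 0]]
  ],
  "gripper": 30,
  "force": 120
}}

```text
clock: 14.95
eef_pos: [0.535, -0.0751, 0.104]
ee_rot: [-1.229, 1.57, -1.31]
contact_force: [-4.9, 0.4, 9.9]
grip_width: 0.0483
```

```bash
python3 r.py
```

```text
14.95 az -0.0809 Mz [ 0.133  1.245 -0.033] F [-4.9  0.4  9.9] qd6 -0.001 j6eff 0.003 p [ 0.535  -0.0751  0.104 ] w 0.0483
```

Request:
{"fn": "play_rows", "kwargs": {
  "deltas": [
    [[0, 0, 0, 0.05, 0, 0], [0, 0, 0, 0.1, 0, 0]]
  ]
}}

```text
clock: 15.15
eef_pos: [0.5349, -0.0751, 0.1039]
ee_rot: [-1.364, 1.57, -1.546]
contact_force: [-6.4, 1.0, 9.2]
grip_width: 0.048
```

```bash
python3 r.py
```

```text
15.15 az -0.1817 Mz [0.013 1.313 0.64 ] F [-6.4  1.   9.2] qd6 0.499 j6eff -0.074 p [ 0.5349 -0.0751  0.1039] w 0.048
```

Request:
{"fn": "play_rows", "kwargs": {
  "deltas": [
    [[0, 0, 0, 0.05, 0, 0], [0, 0, 0, 0.1, 0, 0]]
  ]
}}

```text
clock: 15.35
eef_pos: [0.5349, -0.0751, 0.104]
ee_rot: [-1.352, 1.57, -1.634]
contact_force: [-6.5, -0.2, 9.6]
grip_width: 0.048
```

```bash
python3 r.py
```

```text
15.35 az -0.2817 Mz [0.117 1.283 0.615] F [-6.5 -0.2  9.6] qd6 0.496 j6eff -0.044 p [ 0.5349 -0.0751  0.104 ] w 0.048
```

Request:
{"fn": "play_rows", "kwargs": {
  "deltas": [
    [[0, 0, 0, 0.05, 0, 0]]
  ]
}}

```text
clock: 15.45
eef_pos: [0.5349, -0.0751, 0.104]
ee_rot: [-1.317, 1.57, -1.649]
contact_force: [-6.7, 0.6, 9.4]
grip_width: 0.0477
```

```bash
python3 r.py
```

```text
15.45 az -0.3318 Mz [0.105 1.346 0.629] F [-6.7  0.6  9.4] qd6 0.495 j6eff -0.044 p [ 0.5349 -0.0751  0.104 ] w 0.0477
```

Request:
{"fn": "play_rows", "kwargs": {
  "deltas": [
    [[0, 0, 0, 0.05, 0, 0]]
  ]
}}

```text
clock: 15.55
eef_pos: [0.5349, -0.0751, 0.1039]
ee_rot: [-1.419, 1.57, -1.801]
contact_force: [-6.6, 0.5, 9.3]
grip_width: 0.0481
```

```bash
python3 r.py
```

```text
15.55 az -0.3818 Mz [0.132 1.376 0.592] F [-6.6  0.5  9.3] qd6 0.496 j6eff -0.044 p [ 0.5349 -0.0751  0.1039] w 0.0481
```

Request:
{"fn": "play_rows", "kwargs": {
  "deltas": [
    [[0, 0, 0, 0.05, 0, 0]]
  ]
}}

```text
clock: 15.65
eef_pos: [0.5349, -0.0751, 0.104]
ee_rot: [-1.179, 1.57, -1.611]
contact_force: [-7.2, 0.2, 8.9]
grip_width: 0.0476
```

```bash
python3 r.py
```

```text
15.65 az -0.4318 Mz [0.169 1.395 0.595] F [-7.2  0.2  8.9] qd6 0.495 j6eff -0.044 p [ 0.5349 -0.0751  0.104 ] w 0.0476
```

Request:
{"fn": "play_rows", "kwargs": {
  "deltas": [
    [[0, 0, 0, 0.05, 0, 0]]
  ]
}}

```text
clock: 15.75
eef_pos: [0.5349, -0.0751, 0.1039]
ee_rot: [-1.382, 1.57, -1.864]
contact_force: [-6.8, 0.6, 9.9]
grip_width: 0.0483
```

```bash
python3 r.py
```

```text
15.75 az -0.4817 Mz [0.174 1.357 0.653] F [-6.8  0.6  9.9] qd6 0.496 j6eff -0.044 p [ 0.5349 -0.0751  0.1039] w 0.0483
```

Request:
{"fn": "play_rows", "kwargs": {
  "deltas": [
    [[0, 0, 0, 0.05, 0, 0]]
  ]
}}

```text
clock: 15.85
eef_pos: [0.5349, -0.0751, 0.104]
ee_rot: [-1.221, 1.57, -1.753]
contact_force: [-6.9, 0.0, 9.3]
grip_width: 0.0478
```

```bash
python3 r.py
```

```text
15.85 az -0.5317 Mz [0.237 1.313 0.693] F [-6.9  0.   9.3] qd6 0.497 j6eff -0.037 p [ 0.5349 -0.0751  0.104 ] w 0.0478
```

Request:
{"fn": "play_rows", "kwargs": {
  "deltas": [
    [[0, 0, 0, 0.05, 0, 0]]
  ]
}}

```text
clock: 15.95
eef_pos: [0.5349, -0.0751, 0.1039]
ee_rot: [-1.373, 1.57, -1.955]
contact_force: [-6.7, 0.6, 10.3]
grip_width: 0.0478
```

```bash
python3 r.py
```

```text
15.95 az -0.5817 Mz [0.233 1.36  0.638] F [-6.7  0.6 10.3] qd6 0.497 j6eff -0.021 p [ 0.5349 -0.0751  0.1039] w 0.0478
```

Request:
{"fn": "play_rows", "kwargs": {
  "deltas": [
    [[0, 0, 0, 0.05, 0, 0]]
  ]
}}

```text
clock: 16.05
eef_pos: [0.5349, -0.0751, 0.104]
ee_rot: [-1.211, 1.57, -1.843]
contact_force: [-7.3, 0.5, 10.3]
grip_width: 0.0485
```

```bash
python3 r.py
```

```text
16.05 az -0.6317 Mz [0.225 1.334 0.64 ] F [-7.3  0.5 10.3] qd6 0.497 j6eff -0.003 p [ 0.5349 -0.0751  0.104 ] w 0.0485
```

Request:
{"fn": "play_rows", "kwargs": {
  "deltas": [
    [[0, 0, 0, 0.05, 0, 0]]
  ]
}}

```text
clock: 16.15
eef_pos: [0.5349, -0.0751, 0.104]
ee_rot: [-1.277, 1.57, -1.959]
contact_force: [-6.7, 0.9, 9.9]
grip_width: 0.0479
```

```bash
python3 r.py
```

```text
16.15 az -0.6817 Mz [0.241 1.385 0.681] F [-6.7  0.9  9.9] qd6 0.496 j6eff 0.016 p [ 0.5349 -0.0751  0.104 ] w 0.0479
```

Request:
{"fn": "play_rows", "kwargs": {
  "deltas": [
    [[0, 0, 0, 0.05, 0, 0]]
  ]
}}

```text
clock: 16.25
eef_pos: [0.5349, -0.0751, 0.1039]
ee_rot: [-1.303, 1.57, -2.035]
contact_force: [-7.1, -0.2, 9.3]
grip_width: 0.0476
```

```bash
python3 r.py
```

```text
16.25 az -0.7316 Mz [0.29  1.319 0.693] F [-7.1 -0.2  9.3] qd6 0.495 j6eff 0.036 p [ 0.5349 -0.0751  0.1039] w 0.0476
```

Request:
{"fn": "play_rows", "kwargs": {
  "deltas": [
    [[0, 0, 0, 0.05, 0, 0]]
  ]
}}

```text
clock: 16.35
eef_pos: [0.5348, -0.075, 0.1039]
ee_rot: [-1.342, 1.57, -2.124]
contact_force: [-7.6, -0.2, 10.4]
grip_width: 0.0478
```

```bash
python3 r.py
```

```text
16.35 az -0.7816 Mz [0.229 1.308 0.712] F [-7.6 -0.2 10.4] qd6 0.497 j6eff 0.056 p [ 0.5348 -0.075   0.1039] w 0.0478
```

Request:
{"fn": "play_rows", "kwargs": {
  "deltas": [
    [[0, 0, 0, 0.05, 0, 0]]
  ]
}}

```text
clock: 16.45
eef_pos: [0.5349, -0.075, 0.104]
ee_rot: [-1.261, 1.57, -2.092]
contact_force: [-8.2, 0.5, 10.3]
grip_width: 0.0482
```

```bash
python3 r.py
```

```text
16.45 az -0.8316 Mz [0.285 1.368 0.698] F [-8.2  0.5 10.3] qd6 0.497 j6eff 0.077 p [ 0.5349 -0.075   0.104 ] w 0.0482
```

Request:
{"fn": "play_rows", "kwargs": {
  "deltas": [
    [[0, 0, 0, 0.05, 0, 0]]
  ]
}}

```text
clock: 16.55
eef_pos: [0.5348, -0.075, 0.1039]
ee_rot: [-1.392, 1.57, -2.273]
contact_force: [-7.1, 0.8, 9.6]
grip_width: 0.0482
```

```bash
python3 r.py; python3 look.py 6
```

```text
16.55 az -0.8815 Mz [0.306 1.349 0.743] F [-7.1  0.8  9.6] qd6 0.495 j6eff 0.097 p [ 0.5348 -0.075   0.1039] w 0.0482
side orange [308.65 285.75] [304 284   9   5  20] [ 0.5273 -0.0872  0.097 ] r 0.0148 ang -2.109
side orange [315.62 286.25] [314 285   4   3   8] [ 0.5398 -0.09    0.097 ] r 0.0163 ang -1.266
top green [351.7  233.68] [342 217  16  30 131] [ 0.5731 -0.0301  0.0905] r 0.0586 ang 0.86
top green [350.75 248.75] [350 248   2   3   4] [ 0.5403 -0.0272  0.0905] r 0.0476 ang 1.458
top green [342.69 277.  ] [340 276   6   3  13] [ 0.4792 -0.0083  0.0905] r 0.0865 ang 2.271
```

View pics/top6.png

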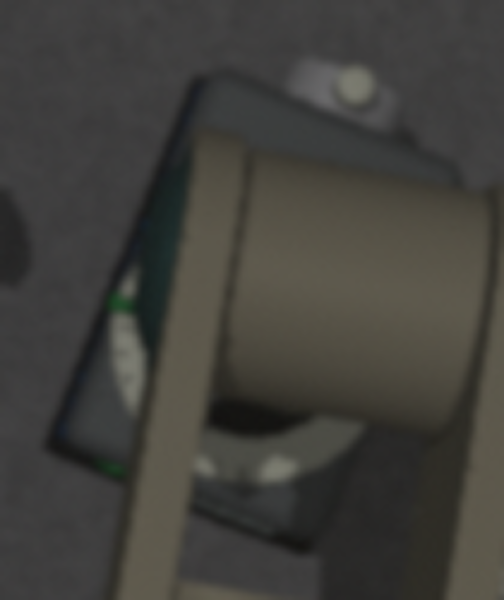

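Request:
{"fn": "play_rows", "kwargs": {
  "deltas": [
    [[0, 0, 0, 0.03, 0, 0], [0, 0, 0, 0.06, 0, 0]]
  ]
}}

```text
clock: 17.05
eef_pos: [0.5348, -0.075, 0.1039]
ee_rot: [-1.231, 1.57, -2.172]
contact_force: [-8.3, 0.4, 9.2]
grip_width: 0.0482
```

```bash
python3 r.py
```

```text
17.05 az -0.9407 Mz [0.207 1.373 0.761] F [-8.3  0.4  9.2] qd6 0.298 j6eff 0.368 p [ 0.5348 -0.075   0.1039] w 0.0482
```

Request:
{"fn": "play_rows", "kwargs": {
  "deltas": [
    [[0, 0, 0, 0, 0, 0], [0, 0, 0, 0, 0, 0], [0, 0, 0, 0, 0, 0], [0, 0, 0, 0, 0, 0], [0, 0, 0, 0, 0, 0], [0, 0, 0, 0, 0, 0]]
  ],
  "gripper": 85
}}

```text
clock: 17.65
eef_pos: [0.5351, -0.0751, 0.1023]
ee_rot: [0.258, 1.571, -0.683]
contact_force: [0.7, 0.1, -0.1]
grip_width: 0.0851
```

Request:
{"fn": "play_rows", "kwargs": {
  "deltas": [
    [[-20, 0, 0, 0, 0, 0], [-50, 0, 0, 0, 0, 0], [-90, 0, 0, 0, 0, 0], [-130, 0, 0, 0, 0, 0], [-138, 0, 0, 0, 0, 0]]
  ]
}}

```text
clock: 18.15
eef_pos: [0.5366, -0.0754, 0.2462]
ee_rot: [0.725, 1.562, -0.216]
contact_force: [0.4, 0.0, 0.4]
grip_width: 0.0849
```

```bash
python3 r.py
python3 - <<'E'
from h import *
goto((.435,-.355,.241),-.94)
E
```

```text
18.15 az -0.9409 Mz [ 0.048 -0.038  0.016] F [0.4 0.  0.4] qd6 0.001 j6eff 0.001 p [ 0.5366 -0.0754  0.2462] w 0.0849
delta mm [   4.8 -246.9  166. ] rot [-0.001  0.007 -0.006]
```

Request:
{"fn": "play_rows", "kwargs": {
  "deltas": [
    [[0, -30, 20, 0, 0, 0], [0, -62, 41, 0, 0, 0], [0, -94, 63, 0, 0, 0], [0, -126, 85, 0, 0, 0], [0, -158, 107, 0, 0, 0], [0, -190, 128, 0, 0, 0], [0, -222, 150, 0, 0, 0], [0, -246, 166, 0, 0, 0]]
  ]
}}

```text
clock: 18.95
eef_pos: [0.4329, -0.356, 0.2395]
ee_rot: [-2.637, 1.57, 2.704]
contact_force: [-0.0, 0.7, -0.3]
grip_width: 0.0852
```

```bash
python3 r.py; python3 look.py 7; python3 fine.py
```

```text
18.95 az -0.9422 Mz [0.024 0.042 0.009] F [-0.   0.7 -0.3] qd6 -0.467 j6eff 0.471 p [ 0.4329 -0.356   0.2395] w 0.0852
side orange [312.5 251. ] [311 248   4   7  20] [0.5424 0.0035 0.097 ] r 0.0783 ang 1.475
side orange [317.9 284.9] [313 282  10   6  21] [ 0.5442 -0.0872  0.097 ] r 0.0157 ang -0.937
side orange [308.56 286.06] [304 284   9   5  18] [ 0.5271 -0.088   0.097 ] r 0.0156 ang -2.097
side green [319. 258.] [317 257   5   3  15] [ 0.5536 -0.0108  0.0905] r 0.0663 ang 1.286
side green [261.61 267.89] [259 264   6   8  18] [ 0.4423 -0.0243  0.0905] r 0.1053 ang 2.645
side green [259.78 274.  ] [258 272   5   5   9] [ 0.4386 -0.0401  0.0905] r 0.1022 ang 2.799
side green [255.5  275.67] [255 274   3   5   6] [ 0.4305 -0.0435  0.0905] r 0.1089 ang 2.853
top orange [356.81 246.44] [352 245  10   4  27] [ 0.5446 -0.0401  0.097 ] r 0.0358 ang 1.296
top orange [372.08 247.77] [369 247   7   3  13] [ 0.5411 -0.0732  0.097 ] r 0.0063 ang 0.211
top green [344.37 242.95] [342 241   7   4  19] [ 0.5532 -0.0136  0.0905] r 0.0636 ang 1.279
top green [343.5 277.5] [340 276   8   4  16] [ 
[... 298 characters left out ...]
514099231370084 1.2878380428113603 tab (np.float64(345.0869990224829), np.float64(242.9975562072336)) 0.06148411413084953 1.2708256624644965 diff ptr-tab 0.01701238034686381
ptr (np.float64(356.23965041398344), np.float64(246.24057037718492)) 0.03676778148278715 1.273771348114341 tab (np.float64(345.0869990224829), np.float64(242.9975562072336)) 0.06174505064301017 1.2625195471983681 diff ptr-tab 0.011251800915972776
ptr (np.float64(356.23965041398344), np.float64(246.24057037718492)) 0.0366400340951157 1.2807803474958779 tab (np.float64(345.0869990224829), np.float64(242.9975562072336)) 0.061614051029377115 1.2666638107232688 diff ptr-tab 0.014116536772609045
ptr line dir 1.2759082504973183
```

View pics/side7.png

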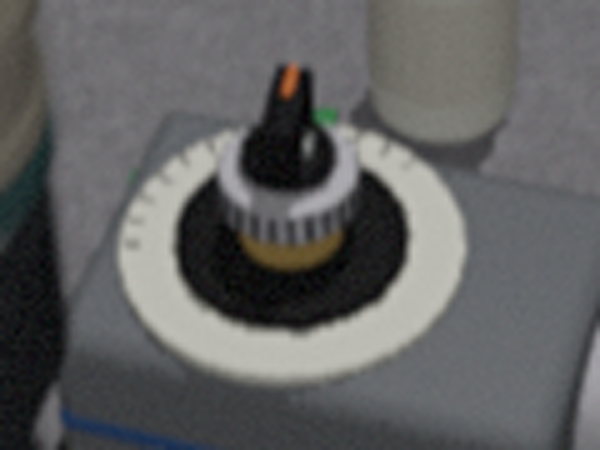

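View pics/top7.png

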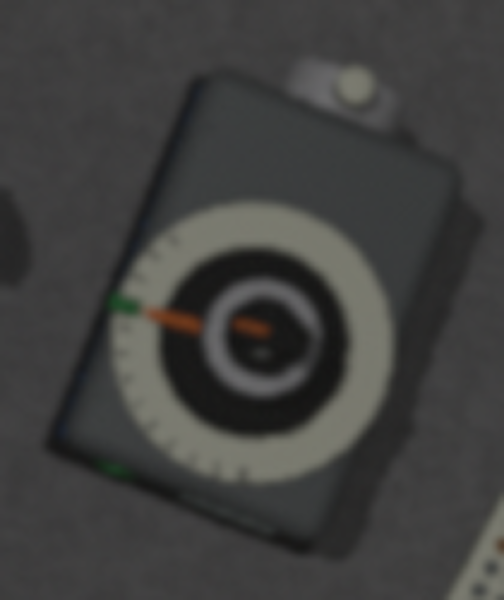

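```bash
cat > kn.py <<'E'
from h import *
from scipy.ndimage import map_coordinates, gaussian_filter1d
s=env.snapshot("side"); acc=[]
for i in range(8): acc.append(env.snapshot("side")["img"].astype(float))
np.save("side_now.npy",np.mean(acc,0))
def load(f,x0,y0,sx):
    g=cv2.imread(f).astype(float).mean(2); return g,x0,y0,sx
src={"s0":load("pics/side0.png",0,0,1),"s1":load("pics/side1.png",255,235,5),"s3":load("pics/side3.png",255,235,5),"s5":load("pics/side5.png",255,235,5),"s7":load("pics/side7.png",255,235,5),"now":(np.load("side_now.npy").mean(2),0,0,1)}
C=(.5352,-.0750)
a=np.linspace(-np.pi/2-.9,-np.pi/2+.9,181)
prof={}
for k,(g,x0,y0,f) in src.items():
    p=[]
    for z in np.linspace(.118,.127,10):
        uv=proj(s,np.c_[C[0]+.0255*np.cos(a),C[1]+.0255*np.sin(a),np.full(len(a),z)])
        u=(uv[:,0]-x0+.5)*f-.5; v=(uv[:,1]-y0+.5)*f-.5
        p.append(map_coordinates(g,[v,u],order=1))
    p=np.mean(p,0); prof[k]=p-gaussian_filter1d(p,16)
best=[]
for N in np.arange(12,61):
    tot=0
    for k,p in prof.items():
        w=np.hanning(len(a)); tot+=abs((p*w*np.exp(-1j*N*a)).sum())**2/((p*w)**2).sum()
    best.append((round(tot,1),int(N)))
print(sorted(best)[::-1][:12])
for N in (sorted(best)[-1][1],24,30,36):
    w=np.hanning(len(a)); print(N,2*np.pi/N,{k:(round(float(-np.angle((p*w*np.exp(-1j*N*a)).sum())/N),3),round(float(abs((p*w*np.exp(-1j*N*a)).sum())/w.sum()*2),2)) for k,p in prof.items()})
E
python3 kn.py
python3 - <<'E'
import cv2,numpy as np
a=np.load('side_now.npy')[245:300,285:340,::-1]
cv2.imwrite('pics/ringnow.png',cv2.resize(a.clip(0,255).astype(np.uint8),None,fx=10,fy=10,interpolation=cv2.INTER_CUBIC))
E
```

```text
[(np.float64(314.7), 24), (np.float64(301.5), 23), (np.float64(275.0), 25), (np.float64(240.7), 22), (np.float64(200.6), 26), (np.float64(158.1), 21), (np.float64(120.9), 27), (np.float64(83.5), 20), (np.float64(59.1), 28), (np.float64(34.4), 19), (np.float64(22.7), 29), (np.float64(11.4), 18)]
24 0.2617993877991494 {'s0': (-0.039, 14.33), 's1': (-0.038, 17.76), 's3': (-0.086, 19.58), 's5': (-0.087, 20.41), 's7': (0.1, 21.08), 'now': (0.1, 16.3)}
24 0.2617993877991494 {'s0': (-0.039, 14.33), 's1': (-0.038, 17.76), 's3': (-0.086, 19.58), 's5': (-0.087, 20.41), 's7': (0.1, 21.08), 'now': (0.1, 16.3)}
30 0.20943951023931953 {'s0': (0.073, 2.53), 's1': (0.072, 3.23), 's3': (0.037, 2.23), 's5': (0.033, 2.23), 's7': (-0.021, 2.87), 'now': (-0.024, 2.41)}
36 0.17453292519943295 {'s0': (-0.011, 0.71), 's1': (0.001, 0.57), 's3': (-0.05, 0.06), 's5': (-0.021, 0.46), 's7': (-0.075, 0.76), 'now': (0.085, 0.52)}
```

View pics/ringnow.png

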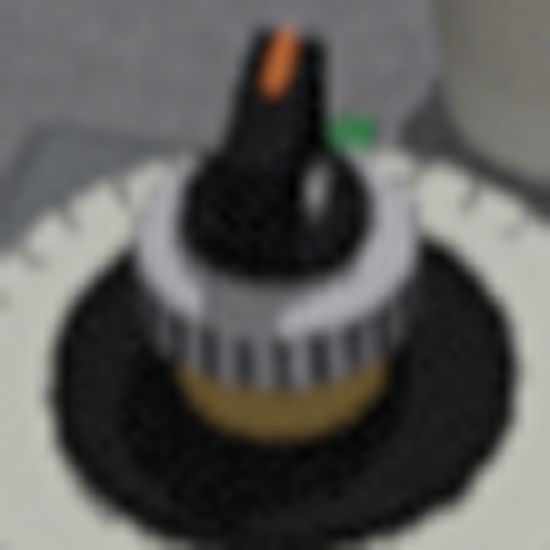

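Knurl phase (24 flutes) shows the ring followed the gripper without slip: it turned −0.860 rad, as the tool did. So it stands about 0.43 rad past meeting, close to the 0.45 limit, while the torque rise of about 0.15 is safely inside its window. I'll back it off by about 0.045 rad so both readings sit mid-window.

Run:
```python
from h import *
goto((.5351,-.0750,.2408),-.94)
```

```text
delta mm [  -0.5  246.1 -166.1] rot [-0.001  0.     0.   ]
```

Request:
{"fn": "play_rows", "kwargs": {
  "deltas": [
    [[0, 30, -20, 0, 0, 0], [0, 62, -42, 0, 0, 0], [0, 94, -63, 0, 0, 0], [0, 126, -85, 0, 0, 0], [0, 158, -107, 0, 0, 0], [0, 190, -128, 0, 0, 0], [0, 222, -150, 0, 0, 0], [0, 246, -166, 0, 0, 0]]
  ]
}}

```text
clock: 20.8
eef_pos: [0.5355, -0.073, 0.2404]
ee_rot: [1.374, 1.57, 0.434]
contact_force: [1.0, -0.2, 0.8]
grip_width: 0.0852
```

Request:
{"fn": "play_rows", "kwargs": {
  "deltas": [
    [[0, 0, 0, 0, 0, 0], [0, 0, 0, 0, 0, 0], [0, 0, 0, 0, 0, 0]]
  ]
}}

```text
clock: 21.1
eef_pos: [0.5349, -0.0759, 0.2403]
ee_rot: [-0.904, 1.57, -1.846]
contact_force: [-0.1, -0.4, 0.0]
grip_width: 0.0846
```

Run:
```python
from h import *
goto((.5351,-.0750,.103),-.94)
```

```text
delta mm [137.3   0.8  -0.7] rot [-0.002  0.     0.   ]
```

Request:
{"fn": "play_rows", "kwargs": {
  "deltas": [
    [[30, 0, 0, 0, 0, 0], [60, 0.5, -0.5, 0, 0, 0], [90, 0.5, -0.5, 0, 0, 0], [112, 0.5, -0.5, 0, 0, 0], [127, 0.5, -0.5, 0, 0, 0], [135, 0.5, -0.5, 0, 0, 0], [137, 0.5, -0.5, 0, 0, 0], [137, 0.5, -0.5, 0, 0, 0]]
  ]
}}

```text
clock: 21.9
eef_pos: [0.5356, -0.0747, 0.1041]
ee_rot: [0.663, 1.57, -0.279]
contact_force: [0.4, 0.2, 0.7]
grip_width: 0.0851
```

Request:
{"fn": "play_rows", "kwargs": {
  "deltas": [
    [[0, 0, 0, 0, 0, 0], [0, 0, 0, 0, 0, 0], [0, 0, 0, 0, 0, 0], [0, 0, 0, 0, 0, 0], [0, 0, 0, 0, 0, 0], [0, 0, 0, 0, 0, 0]]
  ],
  "gripper": 30,
  "force": 20
}}

```text
clock: 22.5
eef_pos: [0.5356, -0.0745, 0.1043]
ee_rot: [0.686, 1.569, -0.255]
contact_force: [-2.1, -0.5, 5.0]
grip_width: 0.0503
```

Request:
{"fn": "play_rows", "kwargs": {
  "deltas": [
    [[0, 0, 0, 0, 0, 0], [0, 0, 0, 0, 0, 0], [0, 0, 0, 0, 0, 0], [0, 0, 0, 0, 0, 0]]
  ],
  "gripper": 30,
  "force": 120
}}

```text
clock: 22.9
eef_pos: [0.5356, -0.0744, 0.1049]
ee_rot: [0.697, 1.569, -0.244]
contact_force: [-3.3, 0.4, 9.4]
grip_width: 0.0481
```

```bash
python3 r.py
```

```text
22.9 az -0.9409 Mz [ 0.136  0.584 -0.027] F [-3.3  0.4  9.4] qd6 0.001 j6eff -0.004 p [ 0.5356 -0.0744  0.1049] w 0.0481
```

Request:
{"fn": "play_rows", "kwargs": {
  "deltas": [
    [[0, 0, 0, -0.025, 0, 0], [0, 0, 0, -0.05, 0, 0]]
  ]
}}

```text
clock: 23.1
eef_pos: [0.5356, -0.0744, 0.1049]
ee_rot: [0.782, 1.569, -0.108]
contact_force: [-3.9, 2.1, 10.1]
grip_width: 0.0478
```

```bash
python3 r.py
```

```text
23.1 az -0.8909 Mz [ 0.169  0.566 -0.504] F [-3.9  2.1 10.1] qd6 -0.249 j6eff -0.147 p [ 0.5356 -0.0744  0.1049] w 0.0478
```

Request:
{"fn": "play_rows", "kwargs": {
  "deltas": [
    [[0, 0, 0, 0, 0, 0], [0, 0, 0, 0, 0, 0]]
  ]
}}

```text
clock: 23.3
eef_pos: [0.5356, -0.0744, 0.1049]
ee_rot: [0.668, 1.569, -0.223]
contact_force: [-3.3, 0.6, 8.3]
grip_width: 0.0478
```

```bash
python3 r.py
```

```text
23.3 az -0.8908 Mz [0.091 0.562 0.017] F [-3.3  0.6  8.3] qd6 -0.001 j6eff 0.041 p [ 0.5356 -0.0744  0.1049] w 0.0478
```

Request:
{"fn": "play_rows", "kwargs": {
  "deltas": [
    [[0, 0, 0, 0, 0, 0], [0, 0, 0, 0, 0, 0], [0, 0, 0, 0, 0, 0], [0, 0, 0, 0, 0, 0], [0, 0, 0, 0, 0, 0], [0, 0, 0, 0, 0, 0]]
  ],
  "gripper": 85
}}

```text
clock: 23.9
eef_pos: [0.5352, -0.0744, 0.1032]
ee_rot: [-1.059, 1.571, -1.95]
contact_force: [-1.3, 0.5, -0.2]
grip_width: 0.0852
```

Request:
{"fn": "play_rows", "kwargs": {
  "deltas": [
    [[-20, 0, 0, 0, 0, 0], [-50, 0, 0, 0, 0, 0], [-90, 0, 0, 0, 0, 0], [-130, 0, 0, 0, 0, 0], [-138, 0, 0, 0, 0, 0]]
  ]
}}

```text
clock: 24.4
eef_pos: [0.5367, -0.0747, 0.2472]
ee_rot: [0.671, 1.562, -0.22]
contact_force: [-0.0, -0.7, 0.1]
grip_width: 0.0845
```

Request:
{"fn": "play_rows", "kwargs": {
  "deltas": [
    [[0, -30, 20, 0, 0, 0], [0, -62, 41, 0, 0, 0], [0, -94, 63, 0, 0, 0], [0, -126, 85, 0, 0, 0], [0, -158, 107, 0, 0, 0], [0, -190, 128, 0, 0, 0], [0, -222, 150, 0, 0, 0], [0, -246, 166, 0, 0, 0]]
  ]
}}

```text
clock: 25.2
eef_pos: [0.4471, -0.3601, 0.2405]
ee_rot: [-2.649, 1.57, 2.742]
contact_force: [0.3, 0.6, 0.7]
grip_width: 0.0851
```

Request:
{"fn": "play_rows", "kwargs": {
  "deltas": [
    [[0, 0, 0, 0, 0, 0], [0, 0, 0, 0, 0, 0]]
  ]
}}

```text
clock: 25.4
eef_pos: [0.448, -0.3582, 0.2405]
ee_rot: [3.06, 1.57, 2.168]
contact_force: [0.3, -0.3, -0.2]
grip_width: 0.0848
```

```bash
python3 r.py; python3 kn.py | sed -n 2p; python3 fine.py | grep diff
python3 - <<'E'
from h import *
s=env.snapshot("top"); cv2.imwrite("pics/topF.png",s["img"][:,:,::-1])
E
```

```text
25.4 az -0.8921 Mz [ 0.044 -0.006 -0.002] F [ 0.3 -0.3 -0.2] qd6 0.002 j6eff -0.053 p [ 0.448  -0.3582  0.2405] w 0.0848
24 0.2617993877991494 {'s0': (-0.039, 14.33), 's1': (-0.038, 17.76), 's3': (-0.086, 19.58), 's5': (-0.087, 20.41), 's7': (0.1, 21.08), 'now': (-0.111, 16.22)}
ptr (np.float64(356.2249923524014), np.float64(246.23952278984402)) 0.03652079944017068 1.2879864625138489 tab (np.float64(345.08533594899467), np.float64(242.99117214320748)) 0.06146684310093955 1.2706061311852295 diff ptr-tab 0.01738033132861938
ptr (np.float64(356.2249923524014), np.float64(246.23952278984402)) 0.036826664422523366 1.2734847710582797 tab (np.float64(345.08533594899467), np.float64(242.99117214320748)) 0.061780333677308674 1.262048269772749 diff ptr-tab 0.011436501285530642
ptr (np.float64(356.2249923524014), np.float64(246.23952278984402)) 0.03667276789593906 1.280705379630608 tab (np.float64(345.08533594899467), np.float64(242.99117214320748)) 0.06162302425285389 1.2663163165571412 diff ptr-tab 0.014389063073466879
```

View pics/topF.png

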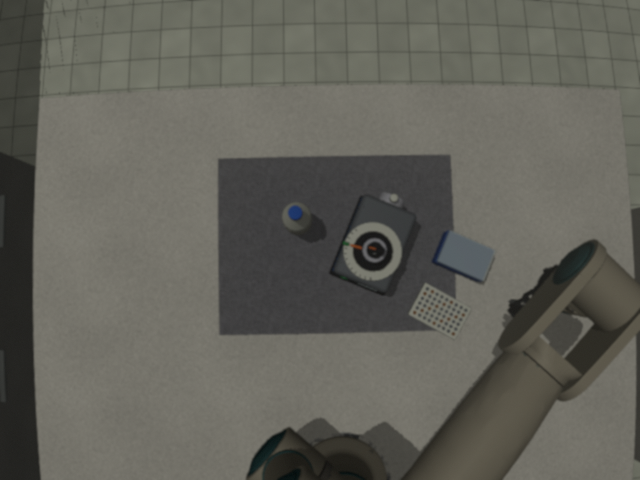

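The final picture shows the pointer at the tab (about 356,246 against 345,243), with the bottle (295,213), plate (440,310) and tip box (465,256) where they were. The knurl confirms a back-off of 0.051 rad. Handing in.

```bash
python3 -c "
from workcell import env
print(env.close_job())"
```

```text
the job is handed in; nothing more can be done
None
```

I slackened the lock ring, set the knob pointer at the green tab, and tightened the ring back to just snug. I then let go, moved the arm clear and handed in at about 26 s of the 72 s allowed.

- **Slackening:** I turned the ring back about 1.26 rad. From the later contact point, it had been roughly 0.83 rad past meeting. The pictures showed the washer lifted off the skirt.
- **Pointer:** I turned the knob about 1.15 rad clockwise. The last top view puts the pointer 0.011 to 0.017 rad short of the tab, which is under 1 mm at the tip. It did not move while the ring was tightened.
- **Tightening:** Free running measured about 0.62 N m. I first tightened to about 0.43 rad past meeting, close to the 0.45 limit, so I regripped and backed off 0.05 rad. It now stands about 0.38 rad past meeting, with an estimated rise of 0.14 N m and about 0.45 rad looser than found.
- **Other items:** The bottle, plate and tip box look unmoved in the final picture.

**Disagreement:** the torque rose at about 0.4 N m per rad instead of the stated 0.6. The knurl pattern in the pictures showed the ring had not slipped in the gripper. I chose a setting inside both the angle window (0.2 to 0.45 rad) and the torque window (0.12 to 0.27 N m). By torque alone at the stated 0.6, it would be only about 0.24 rad past meeting, toward the lower end. The rise is also nearer a quarter more effort than the third you asked for.

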